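# Set a valve body up for purging: shut the feed by feel, load the nozzle, open two turns

## Robot

A 7-joint arm with a two-finger parallel gripper is mounted at the origin on a cart in front of the work surface, level with it; the furniture and walls round the work are solid. World frame = base frame: x ahead of the robot, y to its left, z up, the work surface at z = 0. Lengths are in m, angles in rad, forces in N, time in s.
With the tool pointing down it reaches from about 0.4 to 0.85 m from the base axis. Payload 10.4 kg.
Tool frame: the origin (TCP) lies at the centre of the arm's flange, where the gripper is bolted on; the fingertips stand 173 mm ahead of it and the grasp point (between the pads) lies 155 mm ahead of it; z points along the fingers, y is the line along which they close (so a half turn about z gives the same grasp; the last joint's range is limited). The gripper opens to 85 mm and grips with 20 to 120 N. Pads are 22 mm wide; open, the fingers measure 114 mm over their backs; the gripper's body (76 mm by 85 mm) begins 54 mm behind the grasp point. The pads swing forward as they close: fully open they stand 13 mm farther back than shut.
Start: joints at [1.324, 0.332, -0.065, 1.46, 0.022, 1.35, -0.088], TCP at [0.139, -0.609, 0.405] pointing down, gripper open.
Joint ranges: [-2.6, 2.6], [-0.5, 2.12], [-1.47, 1.34], [0.16, 2.42], [-1.27, 4.41], [0.06, 2.06], [-2.6, 2.6]. Speed limits (rad/s): [2.22, 2.22, 2.79, 2.79, 3.14, 3.14, 3.14].

## Interface

Orientations are given as a unit quaternion [x, y, z, w].
In Python, from workcell import manip, viewer, finder gives the robot as it stands.
- The arm moves only by the tool arm_command, never from a script. Its argument "plan" is a list of rows, each an object with "dp": the shift along the tool's x, y, z in mm, a list of three; "spin": the turn about the tool's z in rad. A call has 1 to 5 rows; each row shifts and turns the commanded pose from where the row before left it, along the tool's axes as they then stand; what a row does not reach is not made up. A row lasts 1/10 s, in which the tool goes at most 50 mm and 8.59 degrees, less where a joint would pass 70% of its speed; a pose out of reach is approached as far as the arm can. A call is refused whole if a number of a shift passes 50 or a number of a turn 0.15, either way. A call with a gripper value outside its range is refused whole. "grip" is the closure, from -1 (fully open) to 1 (shut), set as the call begins (left out, the last holds). The fingers move at their own pace and stop on an object; "newtons" is the grip in N (left out, the last holds). Time passes only in rows, so rows that do not move let the fingers close. It gives the time, the measured TCP pose, the force, the opening and the grip force at its end, in the units of the state.
- manip.get_obs(): the state, without advancing time (a new reading comes with each control period).
- viewer.camera(name): name is "scene" or "top" or "wrist"; returns the picture (480x640x3 uint8, blue, green, red); there is no depth.
- viewer.camera_params(name): a dict with "vertical_fov" (degrees; the focal length in pixels is half the picture's height over the tangent of half this angle, whatever the lens; pixels are square), "cx", "cy" (the principal point, pixels), "R" (3x3) and "t" (3): a world point X has camera coordinates R X + t; the wrist camera has in their place "T_tool_cam" (4x4, takes a point from camera to tool coordinates, whose origin is the TCP and whose axes are the flange's). Camera axes: x right, y down, z forward; pixel columns grow to the right and rows downward; lengths in m; the calibration is good to about 2 mm. The wrist camera is an equidistant fisheye: a pixel r from the principal point sees the ray r / f radians off the axis. A picture is of the moment at which its call begins: read the wrist's pose just before it. camera_params takes no time and is no camera call.
- manip.hand_in(): hands the job in; it is judged then, once.
Trained networks look in the newest picture that a camera, given by its name, has taken for a name from the list of things; names that differ only in an ending like _2 or _b are one class to them, and where a whole thing is asked for, a point or a joint stands for the part that bears it (a point fixed in the world has none). Each returns a list of dicts, best first, with "score" (0 to 1); they miss things now and then, are a little off and sometimes report something else, mostly with a low value. They report only what shows in the picture. A call takes as long as a camera call.
- finder.find_in(camera, thing): "position" ([x, y, z] in m, in world coordinates, good to about 4 mm: the middle of the surface that is visible of it).
The state is a dict: "clock": time; "joint_pos": joint angles; "joint_velocities": joint speeds; "tau": joint torques, N m; "position": TCP position; "ee_rot": TCP orientation; "ft_force": force on the tool from outside, world axes, zero at the start; "torque": the same for the moment, N m; "grip_width": opening from 0.0 (shut) to 1.0 (fully open); "grasp_force": force on a finger pad.
Only numpy, scipy, OpenCV 4.12 (cv2) and the standard library are available. Lean on these libraries where they do the work, as an engineer would, in place of code of your own. Each camera call takes 0.05 s, during which the arm holds its last target. There are 200 camera calls.

## Task

Get the purge stand ready: wind the crank clockwise until you feel the feed screw bear on its soft seat, keep it snug there for a moment, and do not force it. Then set the dark valve body down gently, upright in the rubber nozzle cup, let go of it, and open the feed exactly two full turns of the crank from shut; there is no dial, so you must count. Leave the two light valve bodies where they stand.

Things in the scene. Friction and masses are not known exactly. Their poses are not given: they have to be found in the camera images.
- purge_stand: purge stand, bolted down: green plate 120 x 270 x 10 mm with a brass shut-off valve and crank at one end, an aluminium nozzle block (50 x 52 mm, top 44 mm above the bench) at the other. Origin at the middle of the plate's underside, z up, x and y along its short and long sides. Crank axis at y = -65 mm, nozzle axis at y = +65 mm, both x = 0. Turned up to 0.25 rad from the world axes.
- crank_centre (a point): point on the upright crank axis, 117 mm above the bench, level with the middle of the knob. Steel arm, top 92 mm above the bench; hub 14.5 mm in radius. Clockwise from above shuts the feed, anticlockwise opens it, against an even friction of about 0.1 N m (2 N at the knob). At the start it is open 0.4 to 1.1 turns. The angle at which it seats is not marked and differs from stand to stand.
- knob_mid (a point): middle of the crank's knob, an upright black cylinder, 18 mm in diameter, 38 mm high (96 to 134 mm above the bench), 55 mm from the crank axis. It spins freely on its pin, so the hand can hold it and need not turn as the crank goes round; it does not rise or sink.
- stem_top (a point): top of the steel stem, 10 mm in diameter, that stands up through the crank's hub, some 10 mm above it; rises 2 mm a turn as the feed opens, sinks as it shuts. Where it seats is not marked. At its soft seat the knob resists with 3 N, and 4.5 N more for each 0.1 rad further; let go, the crank springs back to where it first met the seat. Much over 15 N at the knob harms the seat.
- nozzle (a point): centre of the floor of the nozzle cup, 44 mm above the bench. The cup is a rubber ring 9 mm high, conical inside: 16 mm in radius at the floor, 19.5 mm at the mouth, 22.5 mm outside.
- dark_body: the dark grey valve body, 38 x 46 x 86 mm, 0.19 kg, upright on the bench; origin at the centre of the underside of its bounding box, z up. Its own axis is at x = 0, y = +3.9 mm; the side stub points to -y and reaches y = -23 mm at 25 to 46 mm height. Foot round, 14 mm in radius; above 50 mm it measures 36 to 32 mm along x, narrowing upwards, where it can be held along x.
- dark_body_foot (a point): centre of the dark body's round foot, on its own axis, at its underside
- light_body_1: a light grey valve body of the same shape, loose, upright; to be left alone
- light_body_2: another light grey valve body of the same shape, loose, upright; to be left alone
- soft_seat (a point): middle of the soft seat's face, inside the valve and out of sight, on the crank axis, 32 mm above the bench when unloaded. Pressed by the screw it sinks by the screw's travel, 0.03 mm for each 0.1 rad of the crank, and comes back when let go.

How it is judged:
By the outcome, as a careful person would: the job done as asked, in the order asked, and still so for the second after the job is handed in, with the robot touching nothing.
It also fails if it takes over 72 s, if anything falls off the work surface, if the arm or the gripper's body presses on something with over 40 N, if the wrist force passes 120 N, or if a joint passes its speed limit or range.

## Working session

There is one attempt and no reset: what is moved stays moved. The work goes in short steps, Python scripts to look and compute and a tool call to move; the robot and the scene stay as the last step left them, time stands still between calls to the robot, and variables do not carry over. Pictures are saved under pics/ and viewed, at most 10 in all, crops included, and the job is handed in when it is done.

Besides the shell and the picture viewer there is one more tool, called after "Call:" as name(argument=value, ...) on one line, values as JSON. arm_command: Moves the arm, as the interface text tells. Its arguments: {"type":"object","properties":{"plan":{"type":"array","items":{"type":"object","properties":{"dp":{"type":"array","items":{"type":"number"}},"spin":{"type":"number"}}}},"grip":{"type":"number"},"newtons":{"type":"number"}},"required":["plan"]}

```bash
mkdir -p pics; ls
cat > h.py <<'E'
import numpy as np, cv2
from workcell import manip, viewer, finder
from scipy.spatial.transform import Rotation as Ro
E
python3 - <<'E'
from h import *
for c in ["scene","top"]:
    cv2.imwrite(f"pics/{c}0.png",viewer.camera(c))
    p=viewer.camera_params(c);print(c,p)
    for n in ["purge_stand","crank_centre","knob_mid","stem_top","nozzle","dark_body","dark_body_foot","light_body_1"]:
        print(n,[(np.round(d["position"],4).tolist(),round(d["score"],2)) for d in finder.find_in(c,n)][:3])
o=manip.get_obs();print(o)
E
```

```text
pics
scene {'vertical_fov': 43.20094673913333, 'cx': 316.8721489927057, 'cy': 243.5806451245566, 'R': array([[ 0.8913599 , -0.45314321, -0.01177965],
       [-0.23716738, -0.44406147, -0.86403764],
       [ 0.3863019 ,  0.77296225, -0.50328937]]), 't': array([-0.54912879,  0.17422807,  0.78680701])}
purge_stand [([0.6084, -0.1244, 0.0138], 0.95)]
crank_centre []
knob_mid [([0.6612, -0.1193, 0.1198], 0.89)]
stem_top [([0.613, -0.1411, 0.1027], 0.62)]
nozzle [([0.6103, -0.1247, 0.0135], 0.78)]
dark_body [([0.4303, 0.0272, 0.0512], 0.57), ([0.4356, -0.2177, 0.0533], 0.39)]
dark_body_foot [([0.4318, 0.0286, 0.0527], 0.62)]
light_body_1 [([0.4382, -0.2143, 0.0532], 0.94), ([0.4478, -0.0981, 0.0554], 0.72)]
top {'vertical_fov': 57.31727814487031, 'cx': 317.28528629924335, 'cy': 244.96775460376696, 'R': array([[-0.02806403, -0.99890405, -0.03745809],
       [-0.99383745,  0.0319025 , -0.10615723],
       [ 0.1072359 ,  0.03424805, -0.99364356]]), 't': array([-0.04981903,  0.55565301,  0.89633991])}
purge_stand [([0.6242, -0.0756, 0.012], 0.84), ([0.6671, -0.1178, 0.1344], 0.67)]
crank_centr
[... 360 characters left out ...]
,  0.33218114, -0.06475118,  1.46010776,  0.02159418,
        1.34986044, -0.08850646]), 'joint_velocities': array([ 2.60738687e-04, -7.22798925e-05,  2.80325220e-05, -2.44826056e-05,
        9.65480722e-04,  4.99957159e-04, -1.10635406e-03]), 'tau': array([ 3.33124663e-04, -6.25214195e+01,  4.89910890e-02, -3.91824031e+01,
        1.64581358e-02,  1.91958723e-03,  2.75996160e-05]), 'position': array([ 0.13874774, -0.60941147,  0.40474573]), 'ee_rot': array([9.93743897e-01, 1.11682860e-01, 2.98963431e-05, 6.50928843e-05]), 'ft_force': array([ 0.62807976,  0.58764184, -0.78635157]), 'torque': array([-0.01927217,  0.03554195, -0.01978371]), 'grasp_force': 0.0, 'grip_width': 0.9967123419281302}
```

View pictures.

View pics/scene0.png

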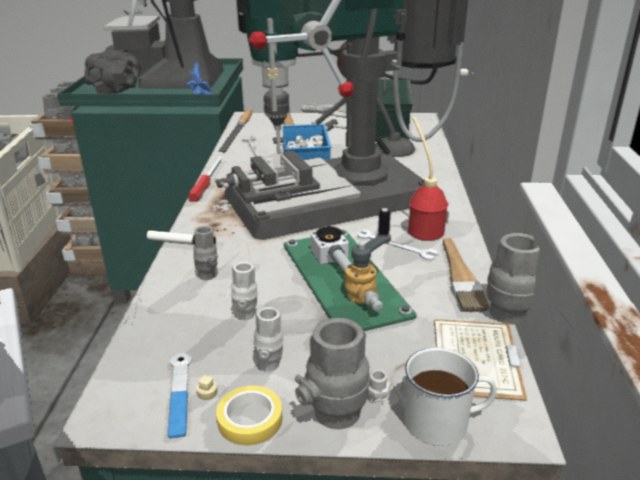

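View pics/top0.png

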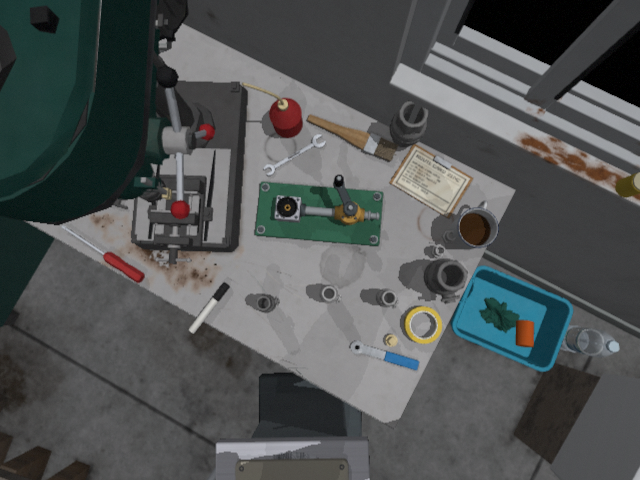

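Scene and top show the stand (top view: nozzle cup ≈(288,207), crank hub ≈(349,213), knob ≈(340,182)), the dark body ≈(265,303), and light bodies ≈(330,293) and (388,298).

```bash
cat >> h.py <<'E'
def bp(c,u,v,z):
    p=viewer.camera_params(c);f=240/np.tan(np.radians(p["vertical_fov"]/2))
    R,t=np.array(p["R"]),np.array(p["t"]);C=-R.T@t
    d=R.T@np.array([(u-p["cx"])/f,(v-p["cy"])/f,1]);return C+d*(z-C[2])/d[2]
def proj(c,X):
    p=viewer.camera_params(c);f=240/np.tan(np.radians(p["vertical_fov"]/2))
    q=np.array(p["R"])@X+p["t"];return q[:2]/q[2]*f+[p["cx"],p["cy"]]
E
python3 - <<'E'
from h import *
for c,roi in (("top",(240,170,400,260)),("scene",(270,220,430,340))):
    im=cv2.imread(f"pics/{c}0.png").astype(int);b,g,r=[im[...,i] for i in range(3)]
    m=((g-r>20)&(g-b>8)).astype(np.uint8);k=np.zeros_like(m);x0,y0,x1,y1=roi;k[y0:y1,x0:x1]=1;m*=k
    ys,xs=np.nonzero(m);print(c,len(xs))
    P=np.array([bp(c,u,v,0.01)[:2] for u,v in zip(xs,ys)])
    (ctr,sz,a)=cv2.minAreaRect((P*1000).astype(np.float32));print(ctr,sz,a)
print("nozzle",bp("top",288,207,.053),"hub",bp("top",349,213,.098),"knob",bp("top",339,180,.134), bp("scene",384,210,.134))
print("dark",bp("top",265.5,301,.086),bp("scene",205.5,231,.086))
print("nozzle s",bp("scene",330,236,.053))
im=cv2.imread("pics/top0.png")[165:325,235:405]
cv2.imwrite("pics/crop1.png",cv2.resize(im,None,fx=3.6,fy=3.6,interpolation=cv2.INTER_CUBIC))
E
```

```text
top 4582Traceback (most recent call last):
  File "<stdin>", line 6, in <module>
  File "h.py", line 5, in bp
    p=viewer.camera_params(c);f=240/np.tan(np.radians(p["vertical_fov"]/2))
ValueError: time passes only in moves, steps and waits
```

Too many calls of camera_params; cache it.

```bash
sed -i 's/p=viewer.camera_params(c);/p=cp(c);/' h.py
cat >> h.py <<'E'
import functools
cp=functools.lru_cache(None)(lambda c:viewer.camera_params(c))
E
python3 - <<'E'
from h import *
im=cv2.imread("pics/top0.png")[165:325,235:405]
cv2.imwrite("pics/crop1.png",cv2.resize(im,None,fx=3.6,fy=3.6,interpolation=cv2.INTER_CUBIC))
for c,roi in (("top",(240,170,400,260)),("scene",(270,220,430,340))):
    im=cv2.imread(f"pics/{c}0.png").astype(int);b,g,r=[im[...,i] for i in range(3)]
    m=((g-r>20)&(g-b>8)).astype(np.uint8);k=np.zeros_like(m);x0,y0,x1,y1=roi;k[y0:y1,x0:x1]=1;m*=k
    ys,xs=np.nonzero(m);print(c,len(xs))
    P=np.array([bp(c,u,v,0.01)[:2] for u,v in zip(xs,ys)])
    print(cv2.minAreaRect((P*1000).astype(np.float32)))
print("nozzle",bp("top",288,207,.053),"hub",bp("top",349,213,.098),"knob",bp("top",339,180,.134), bp("scene",384,210,.134))
print("dark",bp("top",265.5,301,.086),bp("scene",205.5,231,.086))
print("nozzle s",bp("scene",330,236,.053))
print(manip.get_obs()["clock"])
E
```

```text
top 4582
((625.224609375, -70.60595703125), (268.0052185058594, 118.3363265991211), 83.06678771972656)
scene 4194
((625.1270141601562, -76.35758972167969), (275.319580078125, 120.40158081054688), 83.12368774414062)
nozzle [ 0.63242814 -0.00879426  0.053     ] hub [ 0.60733124 -0.13275854  0.098     ] knob [ 0.66474473 -0.11469046  0.134     ] [ 0.66974119 -0.11516377  0.134     ]
dark [0.44072953 0.03597657 0.086     ] [0.4405858  0.03362559 0.086     ]
nozzle s [ 0.63071362 -0.0197914   0.053     ]
0.9
```

View pics/crop1.png

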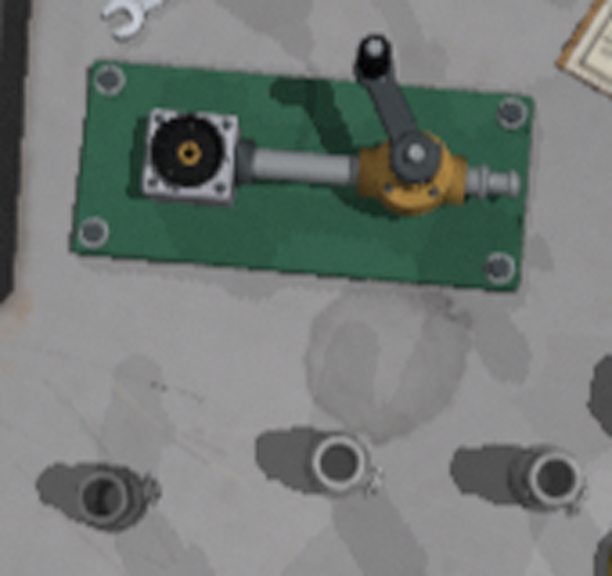

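Crop: stem top (416,152), knob top (375,47), dark body bore (103,497) with stub at (148,487) — i.e. stub points about world −y.

```bash
cat >> h.py <<'E'
def st():
    o=manip.get_obs();R=Ro.from_quat(o["ee_rot"]).as_matrix();g=o["position"]+R@[0,0,.155]
    return o,R,g
def plan(target,psi=None,n=5):
    """rows (tool frame mm / rad) bringing grasp point to target, tool y to azimuth psi, over n rows"""
    o,R,g=st();y=np.arctan2(R[1,1],R[0,1])
    dpsi=0 if psi is None else (psi-y+np.pi)%(2*np.pi)-np.pi
    s=-dpsi/n; D=(np.array(target)-g)*1000/n
    for i in range(n):
        Ri=R@Ro.from_rotvec([0,0,s*i]).as_matrix();print("dp",np.round(Ri.T@D,1).tolist(),"spin",round(s,3))
def rep():
    o,R,g=st();print("t",o["clock"],"g",np.round(g*1000,1),"y az",round(np.arctan2(R[1,1],R[0,1]),3),"zaxis",np.round(R[:,2],3),"F",np.round(o["ft_force"],1),"T",np.round(o["torque"],2),"w",round(o["grip_width"],3),"gf",o["grasp_force"])
E
python3 - <<'E'
from h import *
f=lambda x,y,z:bp("top",235+x/3.6-.4,165+y/3.6-.4,z)
print("stem",f(416,152,.103),"knob",f(375,47,.134))
b=f(103,497,.086);s=f(150,487,.037);print("body",b,"stub",s,"az",np.arctan2(*(s-b)[1::-1]))
print("lights",f(338,462,.086),f(556,478,.086))
rep();plan([.655,-.125,.25],-.05,14)
E
```

```text
stem [ 0.61854855 -0.13523705  0.103     ] knob [ 0.66929252 -0.11440079  0.134     ]
body [0.4376387  0.04052614 0.086     ] stub [0.44162485 0.0212096  0.037     ] az -1.3672931800780692
lights [ 0.45296553 -0.08769996  0.086     ] [ 0.44112028 -0.20474008  0.086     ]
t 0.9 g [ 138.8 -609.4  249.7] y az -1.347 zaxis [ 0. -0. -1.] F [ 0.6  0.6 -0.8] T [-0.02  0.04 -0.02] w 0.997 gf 0.0
dp [43.6, -25.6, -0.0] spin -0.093
dp [45.8, -21.4, -0.0] spin -0.093
dp [47.6, -17.1, -0.0] spin -0.093
dp [49.0, -12.6, -0.0] spin -0.093
dp [49.9, -8.0, -0.0] spin -0.093
dp [50.5, -3.4, -0.0] spin -0.093
dp [50.5, 1.3, -0.0] spin -0.093
dp [50.2, 6.0, -0.0] spin -0.093
dp [49.4, 10.6, -0.0] spin -0.093
dp [48.2, 15.1, -0.0] spin -0.093
dp [46.6, 19.5, -0.0] spin -0.093
dp [44.6, 23.8, -0.0] spin -0.093
dp [42.2, 27.8, -0.0] spin -0.093
dp [39.5, 31.6, -0.0] spin -0.093
```

Call:
arm_command(plan=[{"dp": [42, -24, 0], "spin": -0.09}, {"dp": [44, -20, 0], "spin": -0.09}, {"dp": [45, -16, 0], "spin": -0.09}, {"dp": [46, -12, 0], "spin": -0.09}, {"dp": [46, -7, 0], "spin": -0.09}], grip=-1, newtons=30)

```text
clock: 1.4
position: [0.3157, -0.4465, 0.405]
ee_rot: [0.943, 0.332, 0.0, 0.0]
ft_force: [0.9, -0.8, 0.4]
grip_width: 1.002
grasp_force: 0.0
```

Call:
arm_command(plan=[{"dp": [47, -3, 0], "spin": -0.09}, {"dp": [47, 1, 0], "spin": -0.09}, {"dp": [47, 6, 0], "spin": -0.09}, {"dp": [46, 10, 0], "spin": -0.09}, {"dp": [45, 14, 0], "spin": -0.09}])

```text
clock: 1.9
position: [0.4906, -0.2889, 0.4051]
ee_rot: [0.845, 0.534, 0.0, 0.0]
ft_force: [-0.3, -0.1, -0.7]
grip_width: 1.004
grasp_force: 0.0
```

Call:
arm_command(plan=[{"dp": [40, 18, 0], "spin": -0.09}, {"dp": [35, 20, 0], "spin": -0.09}, {"dp": [25, 20, 0], "spin": -0.09}, {"dp": [0, 0, 0], "spin": 0}, {"dp": [0, 0, 0], "spin": 0}])

```text
clock: 2.4
position: [0.5802, -0.217, 0.4044]
ee_rot: [0.767, 0.642, -0.0, -0.0]
ft_force: [-0.3, 0.3, -0.1]
grip_width: 1.0
grasp_force: 0.0
```

```bash
cat >> h.py <<'E'
def wray(u,v,R,p):
    c=cp("wrist");f=240/np.tan(np.radians(c["vertical_fov"]/2));d=np.array([u-c["cx"],v-c["cy"]]);r=np.hypot(*d);th=r/f
    T=np.array(c["T_tool_cam"]);q=np.r_[d/max(r,1e-9)*np.sin(th),np.cos(th)]
    return p+R@T[:3,3],R@T[:3,:3]@q
def wbp(u,v,z,R,p):
    C,d=wray(u,v,R,p);return C+d*(z-C[2])/d[2]
def wproj(X,R,p):
    c=cp("wrist");f=240/np.tan(np.radians(c["vertical_fov"]/2));T=np.array(c["T_tool_cam"])
    q=T[:3,:3].T@(R.T@(np.array(X)-p)-T[:3,3]);th=np.arccos(q[2]/np.linalg.norm(q));return np.array([c["cx"],c["cy"]])+q[:2]/np.hypot(*q[:2])*th*f
E
python3 - <<'E'
from h import *
rep();o,R,g=st();im=viewer.camera("wrist");cv2.imwrite("pics/w1.png",im)
np.savez("w1.npz",R=R,p=o["position"])
for n in ["knob_mid","stem_top","nozzle","dark_body","crank_centre"]:
    print(n,[(np.round(d["position"],4).tolist(),round(d["score"],2)) for d in finder.find_in("wrist",n)][:2])
for n,X in (("knob",[.669,-.114,.134]),("stem",[.618,-.136,.103]),("noz",[.6328,-.009,.053]),("dark",[.438,.0385,.086])): print(n,wproj(X,R,o["position"]))
E
```

```text
t 2.4 g [ 580.1 -216.9  249.4] y az -0.176 zaxis [-0.  0. -1.] F [-0.3  0.3 -0.1] T [-0.04 -0.01  0.03] w 1.0 gf 0.0
knob_mid [([0.6647, -0.1146, 0.1341], 0.68)]
stem_top [([0.6145, -0.1381, 0.1014], 0.61)]
nozzle [([0.6204, -0.115, 0.0135], 0.9)]
dark_body [([0.4336, 0.0195, 0.0397], 0.55)]
crank_centre [([0.6191, -0.1166, 0.0092], 0.82)]
knob [425.82442486  69.55833632]
stem [350.50921776 112.54636742]
noz [336.17763671 -27.4859114 ]
dark [104.37442798 -26.40214302]
```

View pics/w1.png

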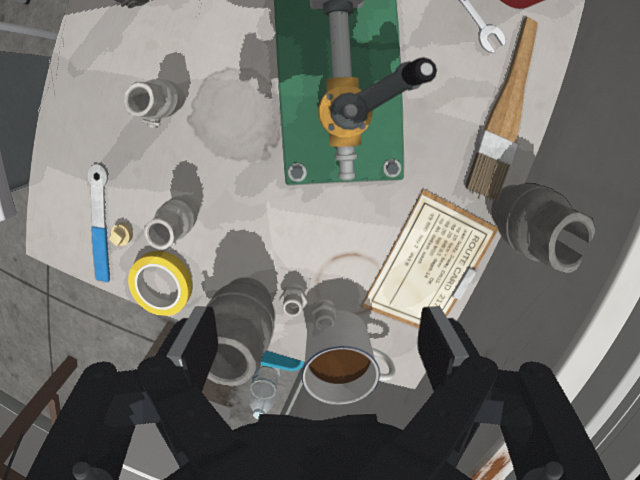

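Wrist view confirms: knob top (426,68), stem (350,112), both within 2 px of the prediction. Approach the knob.

Run:
```python
from h import *
w=np.load("w1.npz");print(wbp(426,68,.134,w["R"],w["p"]),wbp(350,111,.103,w["R"],w["p"]),wbp(145,99,.086,w["R"],w["p"]))
plan([.668,-.114,.19],None,5)
```

```text
[ 0.66929686 -0.1129735   0.134     ] [ 0.61782532 -0.13482736  0.103     ] [ 0.45963451 -0.08898852  0.086     ]
dp [23.7, 13.7, 12.0] spin 0.0
dp [23.7, 13.7, 12.0] spin 0.0
dp [23.7, 13.7, 12.0] spin 0.0
dp [23.7, 13.7, 12.0] spin 0.0
dp [23.7, 13.7, 12.0] spin 0.0
```

Call:
arm_command(plan=[{"dp": [30, 17, 0]}, {"dp": [30, 17, 0]}, {"dp": [30, 17, 5]}, {"dp": [28.5, 18, 15]}, {"dp": [0, 0, 25]}])

```text
invalid input at $.plan[0]: expected keys dp, spin
```

Call:
arm_command(plan=[{"dp": [0, 0, 30]}, {"dp": [0, 0, 30]}, {"dp": [0, 0, 24]}, {"dp": [0, 0, 0]}, {"dp": [0, 0, 0]}])

```text
invalid input at $.plan[0]: expected keys dp, spin
```

Run:
```python
from h import *
rep();cv2.imwrite("pics/w2.png",viewer.camera("wrist"))
```

```text
t 2.7 g [ 579.3 -218.4  250. ] y az -0.179 zaxis [ 0.    -0.001 -1.   ] F [ 0.1  0.3 -0.7] T [0.02 0.03 0.01] w 1.001 gf 0.0
```

View pics/w2.png

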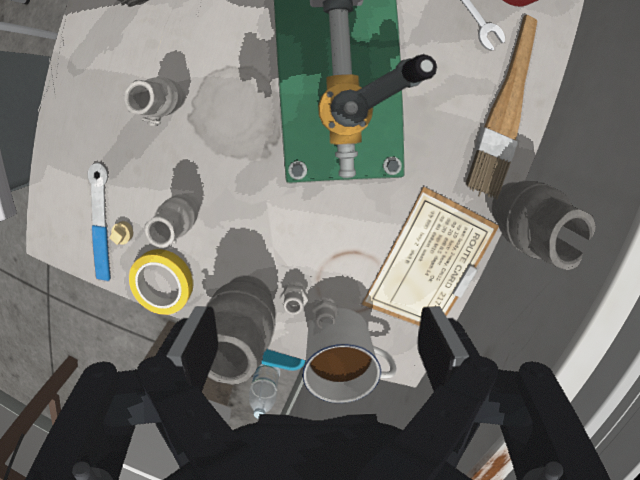

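The view is unchanged because the rows need "spin". I'll resend them.

Call:
arm_command(plan=[{"dp": [30, 17, 0], "spin": 0}, {"dp": [30, 17, 0], "spin": 0}, {"dp": [30, 17, 5], "spin": 0}, {"dp": [28.5, 18, 15], "spin": 0}, {"dp": [0, 0, 25], "spin": 0}])

```text
clock: 3.25
position: [0.6707, -0.1077, 0.3605]
ee_rot: [0.765, 0.644, 0.002, 0.0]
ft_force: [-0.5, -0.1, -0.2]
grip_width: 0.998
grasp_force: 0.0
```

Call:
arm_command(plan=[{"dp": [0, 0, 30], "spin": 0}, {"dp": [0, 0, 30], "spin": 0}, {"dp": [0, 0, 24], "spin": 0}, {"dp": [0, 0, 0], "spin": 0}, {"dp": [0, 0, 0], "spin": 0}])

```text
clock: 3.75
position: [0.6687, -0.1132, 0.2764]
ee_rot: [0.767, 0.642, 0.0, 0.0]
ft_force: [0.3, -0.1, 0.5]
grip_width: 0.997
grasp_force: 0.0
```

Run:
```python
from h import *
rep();cv2.imwrite("pics/w3.png",viewer.camera("wrist"))
```

```text
t 3.75 g [ 668.8 -113.2  121.4] y az -0.177 zaxis [ 0. -0. -1.] F [ 0.3 -0.1  0.5] T [-0.08 -0.04 -0.03] w 0.997 gf 0.0
```

View pics/w3.png

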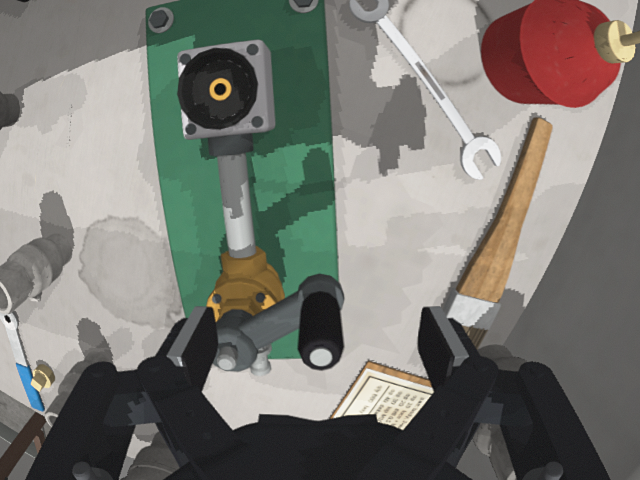

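The knob (320,335) sits between the pads. The nozzle bore shows at (220,89). Closing lightly.

Call:
arm_command(plan=[{"dp": [0, 0, 0], "spin": 0}, {"dp": [0, 0, 0], "spin": 0}, {"dp": [0, 0, 0], "spin": 0}, {"dp": [0, 0, 0], "spin": 0}, {"dp": [0, 0, 0], "spin": 0}], grip=1, newtons=25)

```text
clock: 4.3
position: [0.669, -0.1128, 0.2762]
ee_rot: [0.767, 0.642, 0.001, 0.001]
ft_force: [-0.9, -0.0, 0.4]
grip_width: 0.2
grasp_force: 25.6
```

```bash
cat >> h.py <<'E'
def arc(C,deg,n,r=55.,a0=None):
    """rows for moving grasp point on circle about C (mm) from a0 (measured if None) by deg over n rows (fixed hand yaw)"""
    o,R,g=st();g=g[:2]*1000
    if a0 is None: a0=np.arctan2(*(g-C)[::-1])
    print("angle deg",np.degrees(np.arctan2(*(g-C)[::-1])),"rad",np.hypot(*(g-C)))
    P=[C+r*np.array([np.cos(a),np.sin(a)]) for a in a0+np.radians(deg)*np.arange(n+1)/n]
    for i in range(n):
        d=R.T@np.r_[P[i+1]-P[i],0];print([round(d[0],1),round(d[1],1)],end=" ")
    print()
E
python3 - <<'E'
from h import *
rep();o,R,g=st();print(wbp(220,89,.050,R,o["position"]))
arc(np.array([618,-136]),-360,24)
E
```

```text
t 4.3 g [ 669.2 -112.8  121.2] y az -0.177 zaxis [ 0.002 -0.    -1.   ] F [-0.9 -0.   0.4] T [-0.15  0.18 -0.05] w 0.2 gf 25.617319769226015
[ 0.63587606 -0.00540616  0.05      ]
angle deg 24.340792497209584 rad 56.239723164832576
[np.float64(-12.8), np.float64(6.5)] [np.float64(-14.0), np.float64(3.0)] [np.float64(-14.3), np.float64(-0.8)] [np.float64(-13.7), np.float64(-4.4)] [np.float64(-12.0), np.float64(-7.8)] [np.float64(-9.6), np.float64(-10.7)] [np.float64(-6.5), np.float64(-12.8)] [np.float64(-3.0), np.float64(-14.0)] [np.float64(0.8), np.float64(-14.3)] [np.float64(4.4), np.float64(-13.7)] [np.float64(7.8), np.float64(-12.0)] [np.float64(10.7), np.float64(-9.6)] [np.float64(12.8), np.float64(-6.5)] [np.float64(14.0), np.float64(-3.0)] [np.float64(14.3), np.float64(0.8)] [np.float64(13.7), np.float64(4.4)] [np.float64(12.0), np.float64(7.8)] [np.float64(9.6), np.float64(10.7)] [np.float64(6.5), np.float64(12.8)] [np.float64(3.0), np.float64(14.0)] [np.float64(-0.8), np.float64(14.3)] [np.float64(-4.4), np.float64(13.7)] [np.float64(-7.8), np.float64(12.0)] [np.float64(-10.7), np.float64(9.6)]
```

Call:
arm_command(plan=[{"dp": [-12.8, 6.5, 0], "spin": 0}, {"dp": [-14, 3, 0], "spin": 0}, {"dp": [-14.3, -0.8, 0], "spin": 0}, {"dp": [-13.7, -4.4, 0], "spin": 0}, {"dp": [0, 0, 0], "spin": 0}])

```text
clock: 4.8
position: [0.6617, -0.171, 0.2754]
ee_rot: [0.768, 0.64, -0.001, -0.0]
ft_force: [-3.8, 0.1, 5.7]
grip_width: 0.199
grasp_force: 26.6
```

Run:
```python
from h import *
rep();arc(np.array([618,-136]),-75,5)
```

```text
t 4.8 g [ 661.4 -171.2  120.4] y az -0.181 zaxis [-0.002 -0.001 -1.   ] F [-3.8  0.1  5.7] T [0.3  1.   0.04] w 0.199 gf 26.57002126914449
angle deg -39.01685236698244 rad 55.84446507786521
[np.float64(-11.6), np.float64(-8.5)] [np.float64(-9.0), np.float64(-11.2)] [np.float64(-5.8), np.float64(-13.1)] [np.float64(-2.2), np.float64(-14.2)] [np.float64(1.5), np.float64(-14.3)]
```

Call:
arm_command(plan=[{"dp": [-11.6, -8.5, 0], "spin": 0}, {"dp": [-9, -11.2, 0], "spin": 0}, {"dp": [-5.8, -13.1, 0], "spin": 0}, {"dp": [-2.2, -14.2, 0], "spin": 0}, {"dp": [0, 0, 0], "spin": 0}])

```text
clock: 5.3
position: [0.6103, -0.1893, 0.276]
ee_rot: [0.768, 0.641, -0.001, 0.0]
ft_force: [-2.2, -1.6, 2.7]
grip_width: 0.197
grasp_force: 26.1
```

```bash
cat >> h.py <<'E'
def tang(C):
    o,R,g=st();d=g[:2]*1000-C;a=np.arctan2(d[1],d[0]);F=o["ft_force"]
    print("ang %.1f r %.1f  Ftan(+resists cw) %.1f Frad %.1f Fz %.1f t %.2f"%(np.degrees(a),np.hypot(*d),-F[0]*np.sin(a)+F[1]*np.cos(a),F[0]*np.cos(a)+F[1]*np.sin(a),F[2],o["clock"]))
E
python3 - <<'E'
from h import *
C=np.array([618,-136]);rep();tang(C);arc(C,-36,9)
E
```

```text
t 5.3 g [ 610.2 -189.6  121. ] y az -0.179 zaxis [-0.001 -0.002 -1.   ] F [-2.2 -1.6  2.7] T [-0.14  0.49 -0.01] w 0.197 gf 26.059421820100397
ang -98.3 r 54.2  Ftan(+resists cw) -1.9 Frad 1.9 Fz 2.7 t 5.30
angle deg -98.31857090880915 rad 54.17406884132019
[np.float64(0.0), np.float64(-3.8)] [np.float64(0.3), np.float64(-3.8)] [np.float64(0.5), np.float64(-3.8)] [np.float64(0.8), np.float64(-3.8)] [np.float64(1.1), np.float64(-3.7)] [np.float64(1.3), np.float64(-3.6)] [np.float64(1.6), np.float64(-3.5)] [np.float64(1.8), np.float64(-3.4)] [np.float64(2.0), np.float64(-3.3)]
```

Call:
arm_command(plan=[{"dp": [0, -3.8, 0], "spin": 0}, {"dp": [0.3, -3.8, 0], "spin": 0}, {"dp": [0.5, -3.8, 0], "spin": 0}])

```text
clock: 5.6
position: [0.6009, -0.1866, 0.2762]
ee_rot: [0.767, 0.641, -0.0, 0.001]
ft_force: [0.2, -6.0, 5.0]
grip_width: 0.203
grasp_force: 26.2
```

Run:
```python
from h import *
C=np.array([618,-136]);tang(C);print(manip.get_obs()["tau"]); arc(C,-120,30,a0=np.radians(-110.3))
```

```text
ang -108.3 r 53.8  Ftan(+resists cw) 2.1 Frad 5.7 Fz 5.0 t 5.60
[-4.03308481e+00 -6.13436007e+01 -1.18634927e+01 -3.24008703e+01
 -1.78551402e+00  2.03778218e-01  3.29047478e-03]
angle deg -108.34063681999704 rad 53.77773292676926
[np.float64(0.8), np.float64(-3.8)] [np.float64(1.1), np.float64(-3.7)] [np.float64(1.3), np.float64(-3.6)] [np.float64(1.6), np.float64(-3.5)] [np.float64(1.8), np.float64(-3.4)] [np.float64(2.0), np.float64(-3.3)] [np.float64(2.3), np.float64(-3.1)] [np.float64(2.5), np.float64(-2.9)] [np.float64(2.7), np.float64(-2.8)] [np.float64(2.9), np.float64(-2.6)] [np.float64(3.0), np.float64(-2.4)] [np.float64(3.2), np.float64(-2.1)] [np.float64(3.3), np.float64(-1.9)] [np.float64(3.5), np.float64(-1.7)] [np.float64(3.6), np.float64(-1.4)] [np.float64(3.7), np.float64(-1.2)] [np.float64(3.7), np.float64(-0.9)] [np.float64(3.8), np.float64(-0.7)] [np.float64(3.8), np.float64(-0.4)] [np.float64(3.8), np.float64(-0.1)] [np.float64(3.8), np.float64(0.1)] [np.float64(3.8), np.float64(0.4)] [np.float64(3.8), np.float64(0.7)] [np.float64(3.7), np.float64(0.9)] [np.float64(3.6), np.float64(1.2)] [np.float64(3.6), np.float64(1.4)] [np.float64(3.4), np.float64(1.7)] [np.float64(3.3), np.float64(1.9)] [np.float64(3.2), np.float64(2.1)] [np.float64(3.0), np.float64(2.4)]
```

Call:
arm_command(plan=[{"dp": [1.8, -3.9, 0], "spin": 0}, {"dp": [1.1, -3.7, 0], "spin": 0}, {"dp": [1.3, -3.6, 0], "spin": 0}])

```text
clock: 5.9
position: [0.5903, -0.1812, 0.2762]
ee_rot: [0.768, 0.641, -0.001, 0.001]
ft_force: [-2.4, -8.2, 5.9]
grip_width: 0.196
grasp_force: 26.4
```

Run:
```python
from h import *
C=np.array([618.5,-135]);tang(C)
```

```text
ang -121.1 r 54.6  Ftan(+resists cw) 2.2 Frad 8.2 Fz 5.9 t 5.90
```

Call:
arm_command(plan=[{"dp": [3, -4, -1], "spin": 0}, {"dp": [1.9, -3.4, 0], "spin": 0}, {"dp": [2.1, -3.3, 0], "spin": 0}])

```text
clock: 6.2
position: [0.5803, -0.1726, 0.2765]
ee_rot: [0.768, 0.641, -0.002, 0.001]
ft_force: [-4.7, -8.7, 4.6]
grip_width: 0.201
grasp_force: 26.3
```

Run:
```python
from h import *
C=np.array([618.5,-135]);tang(C)
```

```text
ang -135.3 r 54.2  Ftan(+resists cw) 2.9 Frad 9.5 Fz 4.6 t 6.20
```

Call:
arm_command(plan=[{"dp": [0, -4.5, 0], "spin": 0}, {"dp": [1.5, -3.4, 0], "spin": 0}, {"dp": [2.7, -2.8, 0], "spin": 0}])

```text
clock: 6.5
position: [0.5715, -0.1634, 0.2764]
ee_rot: [0.767, 0.642, 0.0, -0.0]
ft_force: [3.3, -0.2, -2.6]
grip_width: 0.199
grasp_force: 25.5
```

Run:
```python
from h import *
C=np.array([618.5,-135]);tang(C);arc(C,-96,24,a0=np.radians(-146))
```

```text
ang -148.9 r 54.8  Ftan(+resists cw) 1.9 Frad -2.7 Fz -2.6 t 6.50
angle deg -148.88116222628975 rad 54.806718987431644
[np.float64(2.8), np.float64(-2.6)] [np.float64(3.0), np.float64(-2.4)] [np.float64(3.2), np.float64(-2.2)] [np.float64(3.3), np.float64(-1.9)] [np.float64(3.4), np.float64(-1.7)] [np.float64(3.6), np.float64(-1.4)] [np.float64(3.6), np.float64(-1.2)] [np.float64(3.7), np.float64(-0.9)] [np.float64(3.8), np.float64(-0.7)] [np.float64(3.8), np.float64(-0.4)] [np.float64(3.8), np.float64(-0.1)] [np.float64(3.8), np.float64(0.1)] [np.float64(3.8), np.float64(0.4)] [np.float64(3.8), np.float64(0.7)] [np.float64(3.7), np.float64(0.9)] [np.float64(3.7), np.float64(1.2)] [np.float64(3.6), np.float64(1.4)] [np.float64(3.5), np.float64(1.7)] [np.float64(3.3), np.float64(1.9)] [np.float64(3.2), np.float64(2.1)] [np.float64(3.0), np.float64(2.4)] [np.float64(2.9), np.float64(2.6)] [np.float64(2.7), np.float64(2.8)] [np.float64(2.5), np.float64(2.9)]
```

Call:
arm_command(plan=[{"dp": [3.4, -2.2, 0.5], "spin": 0}, {"dp": [3.2, -2.2, 0], "spin": 0}, {"dp": [3.3, -1.9, 0], "spin": 0}])

```text
clock: 6.8
position: [0.5668, -0.1527, 0.2762]
ee_rot: [0.767, 0.642, -0.0, 0.0]
ft_force: [-1.0, -1.8, 1.6]
grip_width: 0.198
grasp_force: 25.9
```

Run:
```python
from h import *
C=np.array([618.5,-135]);tang(C)
```

```text
ang -161.0 r 54.7  Ftan(+resists cw) 1.4 Frad 1.5 Fz 1.6 t 6.80
```

Call:
arm_command(plan=[{"dp": [3.4, -1.7, 0], "spin": 0}, {"dp": [3.6, -1.4, 0], "spin": 0}, {"dp": [3.6, -1.2, 0], "spin": 0}, {"dp": [3.7, -0.9, 0], "spin": 0}])

```text
clock: 7.2
position: [0.5641, -0.1376, 0.2761]
ee_rot: [0.767, 0.642, -0.0, -0.0]
ft_force: [-3.4, -1.1, 3.4]
grip_width: 0.202
grasp_force: 26.0
```

Call:
arm_command(plan=[{"dp": [3.7, -1.5, 0], "spin": 0}, {"dp": [3.8, -0.4, 0], "spin": 0}, {"dp": [3.8, -0.1, 0], "spin": 0}, {"dp": [3.8, 0.1, 0], "spin": 0}])

```text
clock: 7.6
position: [0.5653, -0.1223, 0.2762]
ee_rot: [0.767, 0.642, 0.0, 0.0]
ft_force: [0.0, -1.4, -0.5]
grip_width: 0.195
grasp_force: 25.8
```

Call:
arm_command(plan=[{"dp": [3.8, 0.4, 0], "spin": 0}, {"dp": [3.8, 0.7, 0], "spin": 0}, {"dp": [3.7, 0.9, 0], "spin": 0}, {"dp": [3.7, 1.2, 0], "spin": 0}])

```text
clock: 8.0
position: [0.571, -0.1081, 0.2761]
ee_rot: [0.767, 0.642, -0.0, -0.0]
ft_force: [-1.8, -0.9, 0.8]
grip_width: 0.198
grasp_force: 25.9
```

Call:
arm_command(plan=[{"dp": [3.6, 1.4, 0], "spin": 0}, {"dp": [3.5, 1.7, 0], "spin": 0}, {"dp": [3.3, 1.9, 0], "spin": 0}, {"dp": [3.2, 2.1, 0], "spin": 0}])

```text
clock: 8.4
position: [0.5805, -0.0959, 0.2761]
ee_rot: [0.767, 0.642, -0.0, -0.0]
ft_force: [-2.8, 0.6, 1.1]
grip_width: 0.199
grasp_force: 25.9
```

Run:
```python
from h import *
C=np.array([618.5,-135]);tang(C);arc(C,-160,40,a0=np.radians(134))
```

```text
ang 134.2 r 54.6  Ftan(+resists cw) 1.6 Frad 2.4 Fz 1.1 t 8.40
angle deg 134.16036737816688 rad 54.60840389195089
[np.float64(3.0), np.float64(2.4)] [np.float64(2.9), np.float64(2.6)] [np.float64(2.7), np.float64(2.8)] [np.float64(2.5), np.float64(2.9)] [np.float64(2.3), np.float64(3.1)] [np.float64(2.0), np.float64(3.3)] [np.float64(1.8), np.float64(3.4)] [np.float64(1.6), np.float64(3.5)] [np.float64(1.3), np.float64(3.6)] [np.float64(1.1), np.float64(3.7)] [np.float64(0.8), np.float64(3.8)] [np.float64(0.5), np.float64(3.8)] [np.float64(0.3), np.float64(3.8)] [np.float64(0.0), np.float64(3.8)] [np.float64(-0.3), np.float64(3.8)] [np.float64(-0.5), np.float64(3.8)] [np.float64(-0.8), np.float64(3.8)] [np.float64(-1.1), np.float64(3.7)] [np.float64(-1.3), np.float64(3.6)] [np.float64(-1.6), np.float64(3.5)] [np.float64(-1.8), np.float64(3.4)] [np.float64(-2.0), np.float64(3.3)] [np.float64(-2.2), np.float64(3.1)] [np.float64(-2.5), np.float64(2.9)] [np.float64(-2.7), np.float64(2.8)] [np.float64(-2.8), np.float64(2.6)] [np.float64(-3.0), np.float64(2.4)] [np.float64(-3.2), np.float64(2.2)] [np.float64(-3.3), np.float64(1.9)] [np.float64(-3.4), np.float64(1.7)] [np.float64(-3.6), np.float64(1.4)] [np.float64(-3.6), np.float64(1.2)] [np.float64(-3.7), np.float64(0.9)] [np.float64(-3.8), np.float64(0.7)] [np.float64(-3.8), np.float64(0.4)] [np.float64(-3.8), np.float64(0.1)] [np.float64(-3.8), np.float64(-0.1)] [np.float64(-3.8), np.float64(-0.4)] [np.float64(-3.8), np.float64(-0.7)] [np.float64(-3.7), np.float64(-0.9)]
```

Call:
arm_command(plan=[{"dp": [3.3, 2.0, 0], "spin": 0}, {"dp": [2.9, 2.6, 0], "spin": 0}, {"dp": [2.7, 2.8, 0], "spin": 0}, {"dp": [2.5, 2.9, 0], "spin": 0}])

```text
clock: 8.8
position: [0.5928, -0.0867, 0.2762]
ee_rot: [0.767, 0.642, 0.0, -0.0]
ft_force: [-2.7, 0.3, 0.9]
grip_width: 0.204
grasp_force: 25.8
```

Call:
arm_command(plan=[{"dp": [2.3, 3.1, 0], "spin": 0}, {"dp": [2.0, 3.3, 0], "spin": 0}, {"dp": [1.8, 3.4, 0], "spin": 0}, {"dp": [1.6, 3.5, 0], "spin": 0}])

```text
clock: 9.2
position: [0.6073, -0.0814, 0.2762]
ee_rot: [0.767, 0.642, 0.0, -0.0]
ft_force: [-2.5, 1.2, 0.2]
grip_width: 0.203
grasp_force: 25.8
```

Call:
arm_command(plan=[{"dp": [1.3, 3.6, 0], "spin": 0}, {"dp": [1.1, 3.7, 0], "spin": 0}, {"dp": [0.8, 3.8, 0], "spin": 0}, {"dp": [0.5, 3.8, 0], "spin": 0}])

```text
clock: 9.6
position: [0.6227, -0.0804, 0.2763]
ee_rot: [0.767, 0.642, 0.0, -0.0]
ft_force: [-1.3, 2.5, 0.3]
grip_width: 0.199
grasp_force: 25.9
```

Call:
arm_command(plan=[{"dp": [0.8, 3.7, 0], "spin": 0}, {"dp": [0.0, 3.8, 0], "spin": 0}, {"dp": [-0.3, 3.8, 0], "spin": 0}, {"dp": [-0.5, 3.8, 0], "spin": 0}])

```text
clock: 10.0
position: [0.6375, -0.0835, 0.2762]
ee_rot: [0.767, 0.642, 0.0, 0.0]
ft_force: [-1.2, 2.5, 1.6]
grip_width: 0.198
grasp_force: 25.8
```

Call:
arm_command(plan=[{"dp": [-0.6, 3.8, 0], "spin": 0}, {"dp": [-1.1, 3.7, 0], "spin": 0}, {"dp": [-1.3, 3.6, 0], "spin": 0}, {"dp": [-1.6, 3.5, 0], "spin": 0}])

```text
clock: 10.4
position: [0.6511, -0.0906, 0.2763]
ee_rot: [0.767, 0.642, 0.0, 0.0]
ft_force: [-0.5, 2.4, 0.6]
grip_width: 0.202
grasp_force: 25.8
```

Call:
arm_command(plan=[{"dp": [-1.8, 3.4, 0], "spin": 0}, {"dp": [-2.0, 3.3, 0], "spin": 0}, {"dp": [-2.2, 3.1, 0], "spin": 0}, {"dp": [-2.5, 2.9, 0], "spin": 0}])

```text
clock: 10.8
position: [0.662, -0.1012, 0.2763]
ee_rot: [0.767, 0.642, 0.0, 0.0]
ft_force: [0.5, 2.2, 0.6]
grip_width: 0.203
grasp_force: 25.8
```

Call:
arm_command(plan=[{"dp": [-2.7, 2.8, 0], "spin": 0}, {"dp": [-2.8, 2.6, 0], "spin": 0}, {"dp": [-3.0, 2.4, 0], "spin": 0}])

```text
clock: 11.1
position: [0.6679, -0.1101, 0.2762]
ee_rot: [0.767, 0.642, 0.0, -0.001]
ft_force: [-3.2, 7.1, 2.1]
grip_width: 0.199
grasp_force: 26.0
```

The tangential force jumped from about 2 N to 7.8 N, so the screw is on its seat. I'll press slightly further and hold it snug.

Call:
arm_command(plan=[{"dp": [-2.2, 1.6, 0], "spin": 0}, {"dp": [0, 0, 0], "spin": 0}, {"dp": [0, 0, 0], "spin": 0}, {"dp": [0, 0, 0], "spin": 0}, {"dp": [0, 0, 0], "spin": 0}])

```text
clock: 11.6
position: [0.6689, -0.1118, 0.2761]
ee_rot: [0.766, 0.642, 0.0, -0.001]
ft_force: [-3.8, 7.9, 3.0]
grip_width: 0.198
grasp_force: 26.2
```

Run:
```python
from h import *
C=np.array([618.5,-135]);tang(C);arc(C,12,6)
```

```text
ang 25.2 r 55.4  Ftan(+resists cw) 8.8 Frad -0.1 Fz 3.0 t 11.60
angle deg 25.195603731127655 rad 55.37711958451121
[np.float64(1.5), np.float64(-1.1)] [np.float64(1.5), np.float64(-1.2)] [np.float64(1.5), np.float64(-1.2)] [np.float64(1.4), np.float64(-1.3)] [np.float64(1.4), np.float64(-1.3)] [np.float64(1.3), np.float64(-1.4)]
```

Call:
arm_command(plan=[{"dp": [0, 0, 0], "spin": 0}, {"dp": [0, 0, 0], "spin": 0}, {"dp": [0, 0, 0], "spin": 0}, {"dp": [0, 0, 0], "spin": 0}, {"dp": [0, 0, 0], "spin": 0}])

```text
clock: 12.1
position: [0.6689, -0.1117, 0.2761]
ee_rot: [0.766, 0.642, 0.0, -0.001]
ft_force: [-4.3, 7.8, 2.8]
grip_width: 0.198
grasp_force: 26.2
```

Call:
arm_command(plan=[{"dp": [1.5, -1.1, 0], "spin": 0}, {"dp": [1.5, -1.2, 0], "spin": 0}, {"dp": [0, 0, 0], "spin": 0}])

```text
clock: 12.4
position: [0.6672, -0.1087, 0.2762]
ee_rot: [0.766, 0.642, 0.0, -0.001]
ft_force: [-2.2, 5.9, 2.1]
grip_width: 0.203
grasp_force: 26.0
```

Call:
arm_command(plan=[{"dp": [1.5, -1.2, 0], "spin": 0}, {"dp": [0, 0, 0], "spin": 0}])

```text
clock: 12.6
position: [0.6664, -0.1074, 0.2762]
ee_rot: [0.767, 0.642, 0.0, -0.001]
ft_force: [-1.4, 4.7, 2.3]
grip_width: 0.199
grasp_force: 25.9
```

Call:
arm_command(plan=[{"dp": [1.4, -1.3, 0], "spin": 0}, {"dp": [0, 0, 0], "spin": 0}])

```text
clock: 12.8
position: [0.6654, -0.1061, 0.2763]
ee_rot: [0.767, 0.642, 0.0, -0.0]
ft_force: [0.7, 4.8, 1.4]
grip_width: 0.196
grasp_force: 25.9
```

Call:
arm_command(plan=[{"dp": [0.7, -0.7, 0], "spin": 0}, {"dp": [0, 0, 0], "spin": 0}])

```text
clock: 13.0
position: [0.665, -0.1056, 0.2764]
ee_rot: [0.767, 0.642, 0.0, 0.0]
ft_force: [0.4, 5.0, 1.3]
grip_width: 0.201
grasp_force: 25.9
```

Call:
arm_command(plan=[{"dp": [0.7, -0.7, 0], "spin": 0}, {"dp": [0, 0, 0], "spin": 0}, {"dp": [0, 0, 0], "spin": 0}])

```text
clock: 13.3
position: [0.6644, -0.105, 0.2764]
ee_rot: [0.767, 0.642, 0.0, 0.0]
ft_force: [2.1, 4.3, 0.4]
grip_width: 0.202
grasp_force: 25.9
```

Call:
arm_command(plan=[{"dp": [0.7, -0.7, 0], "spin": 0}, {"dp": [0, 0, 0], "spin": 0}, {"dp": [0, 0, 0], "spin": 0}])

```text
clock: 13.6
position: [0.664, -0.1046, 0.2765]
ee_rot: [0.767, 0.642, 0.0, 0.001]
ft_force: [5.1, 2.8, 0.4]
grip_width: 0.197
grasp_force: 25.8
```

Call:
arm_command(plan=[{"dp": [0.7, -0.7, 0], "spin": 0}, {"dp": [0, 0, 0], "spin": 0}, {"dp": [0, 0, 0], "spin": 0}])

```text
clock: 13.9
position: [0.6636, -0.104, 0.2766]
ee_rot: [0.767, 0.642, 0.0, 0.001]
ft_force: [5.8, 1.8, 0.9]
grip_width: 0.201
grasp_force: 25.8
```

The contact released at about 33°, and the tangential force is now just friction at −1.8 N. I take the seat as 32.5°. Release, lift, and go to the dark body.

Call:
arm_command(plan=[{"dp": [0, 0, 0], "spin": 0}, {"dp": [0, 0, 0], "spin": 0}, {"dp": [0, 0, 0], "spin": 0}, {"dp": [0, 0, 0], "spin": 0}, {"dp": [0, 0, -20], "spin": 0}], grip=-1)

```text
clock: 14.4
position: [0.6622, -0.1037, 0.2935]
ee_rot: [0.767, 0.642, -0.002, -0.002]
ft_force: [0.5, -0.0, -0.8]
grip_width: 0.998
grasp_force: 0.0
```

Call:
arm_command(plan=[{"dp": [0, 0, -35], "spin": 0}, {"dp": [0, 0, -40], "spin": 0}, {"dp": [0, 0, -30], "spin": 0}, {"dp": [0, -30, 0], "spin": 0}, {"dp": [0, -40, 0], "spin": 0}])

```text
clock: 14.9
position: [0.5942, -0.091, 0.4017]
ee_rot: [0.767, 0.642, 0.001, 0.0]
ft_force: [-0.2, -0.1, 1.1]
grip_width: 0.998
grasp_force: 0.0
```

Call:
arm_command(plan=[{"dp": [8, -45, 0], "spin": 0}, {"dp": [8, -45, 0], "spin": 0}, {"dp": [8, -45, 0], "spin": 0}, {"dp": [0, -20, 0], "spin": 0}, {"dp": [0, 0, 0], "spin": 0}])

```text
clock: 15.4
position: [0.4438, -0.0395, 0.4016]
ee_rot: [0.767, 0.642, -0.001, 0.001]
ft_force: [-0.2, 0.1, 0.0]
grip_width: 1.0
grasp_force: 0.0
```

Run:
```python
from h import *
rep();o,R,g=st();im=viewer.camera("wrist");cv2.imwrite("pics/w4.png",im);np.savez("w4.npz",R=R,p=o["position"])
for n in ["dark_body","dark_body_foot","knob_mid"]:
    print(n,[(np.round(d["position"],4).tolist(),round(d["score"],2)) for d in finder.find_in("wrist",n)][:2])
u,v=wproj([.438,.039,.086],R,o["position"]);print(u,v)
x0,y0=int(np.clip(u-75,0,480)),int(np.clip(v-60,0,360));print(x0,y0)
cv2.imwrite("pics/w4c.png",cv2.resize(im[y0:y0+120,x0:x0+160],None,fx=5,fy=5,interpolation=cv2.INTER_CUBIC))
```

```text
t 15.4 g [443.9 -39.9 246.6] y az -0.177 zaxis [ 0.    -0.003 -1.   ] F [-0.2  0.1  0. ] T [-0.   -0.05  0.04] w 1.0 gf 0.0
dark_body [([0.4325, 0.0391, 0.0582], 0.98)]
dark_body_foot [([0.4388, 0.0368, 0.06], 0.67)]
knob_mid [([0.6583, -0.0993, 0.125], 0.77)]
292.07729196841007 124.48333528179236
217 64
```

View pics/w4c.png

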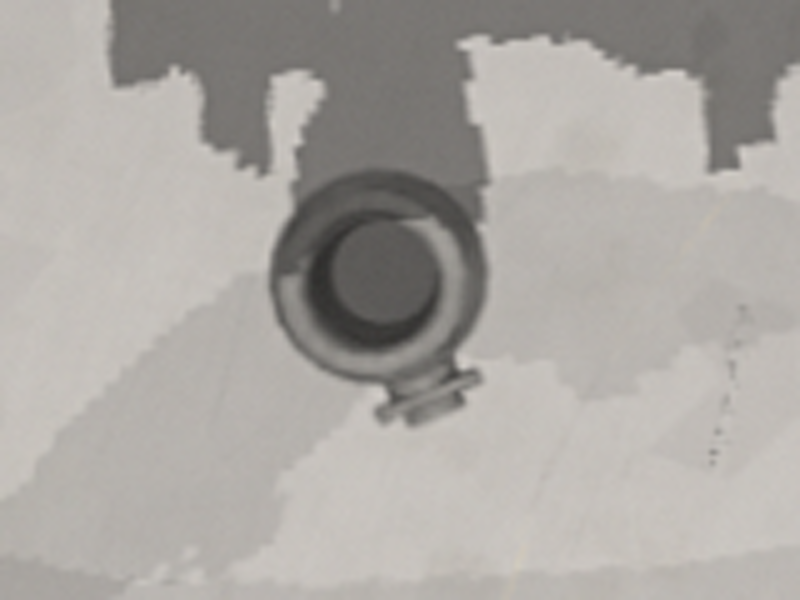

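The crop shows the dark body from above: bore centre (379,280), stub flange line (378,412)–(480,378), so body x is at azimuth ≈ +0.145.

Run:
```python
from h import *
w=np.load("w4.npz");print(wbp(217+379/5-.4,64+280/5-.4,.086,w["R"],w["p"]),wbp(217+383/5-.4,64+275/5-.4,.03,w["R"],w["p"]))
b=wbp(217+379/5-.4,64+280/5-.4,.086,w["R"],w["p"])
plan([b[0],b[1],.14],.145,4)
```

```text
[0.43893127 0.04264339 0.086     ] [0.43606511 0.04317958 0.03      ]
dp [20.1, -5.5, 26.6] spin -0.081
dp [20.5, -3.9, 26.6] spin -0.081
dp [20.7, -2.3, 26.6] spin -0.081
dp [20.8, -0.6, 26.6] spin -0.081
```

Call:
arm_command(plan=[{"dp": [20, -5.5, 26], "spin": -0.08}, {"dp": [20.5, -4, 26], "spin": -0.08}, {"dp": [20.5, -2.5, 26], "spin": -0.08}, {"dp": [20.5, -1, 26], "spin": -0.08}, {"dp": [0, 0, 0], "spin": 0}])

```text
clock: 16.1
position: [0.4368, 0.0445, 0.2942]
ee_rot: [0.652, 0.758, -0.001, -0.003]
ft_force: [-0.3, -0.2, 0.2]
grip_width: 0.999
grasp_force: 0.0
```

Run:
```python
from h import *
rep();plan([.4380,.0420,.068],.145,4);cv2.imwrite("pics/w5.png",viewer.camera("wrist"))
```

```text
t 16.1 g [436.   44.8 139.3] y az 0.149 zaxis [-0.005  0.002 -1.   ] F [-0.3 -0.2  0.2] T [-0.02 -0.03 -0.03] w 0.999 gf 0.0
dp [-0.8, 0.5, 17.8] spin 0.001
dp [-0.8, 0.5, 17.8] spin 0.001
dp [-0.8, 0.5, 17.8] spin 0.001
dp [-0.8, 0.5, 17.8] spin 0.001
```

View pics/w5.png

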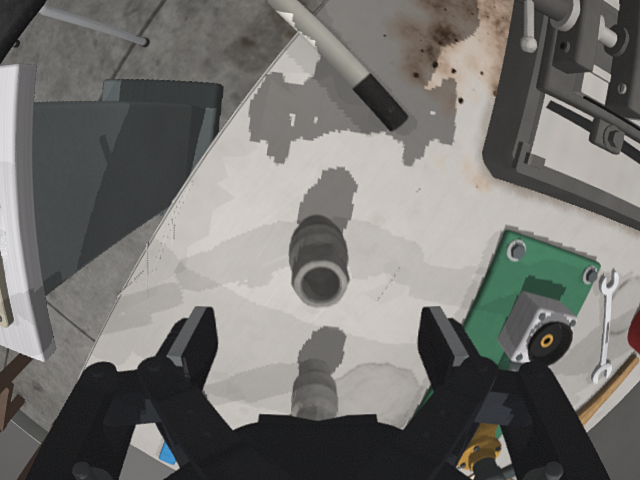

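The body's mouth (320,283) is centred between the fingers. Descend and close.

Call:
arm_command(plan=[{"dp": [-0.8, 0, 20], "spin": 0}, {"dp": [0, 0, 22], "spin": 0}, {"dp": [0, 0, 20], "spin": 0}, {"dp": [0, 0, 10], "spin": 0}, {"dp": [0, 0, 0], "spin": 0}])

```text
clock: 16.65
position: [0.4379, 0.0409, 0.2247]
ee_rot: [0.655, 0.755, -0.0, -0.001]
ft_force: [-0.3, -0.3, -0.0]
grip_width: 1.001
grasp_force: 0.0
```

Call:
arm_command(plan=[{"dp": [0, 0, 0], "spin": 0}, {"dp": [0, 0, 0], "spin": 0}, {"dp": [0, 0, 0], "spin": 0}, {"dp": [0, 0, 0], "spin": 0}, {"dp": [0, 0, 0], "spin": 0}], grip=1, newtons=35)

```text
clock: 17.15
position: [0.4382, 0.0415, 0.226]
ee_rot: [0.655, 0.756, 0.0, 0.001]
ft_force: [-0.3, -0.4, 6.2]
grip_width: 0.397
grasp_force: 34.0
```

Run:
```python
from h import *
rep()
```

```text
t 17.15 g [438.4  41.5  71. ] y az 0.143 zaxis [ 0.002 -0.    -1.   ] F [-0.3 -0.4  6.2] T [-0.04  0.13 -0.  ] w 0.397 gf 34.03622508980334
```

Call:
arm_command(plan=[{"dp": [0, 0, -12], "spin": 0}, {"dp": [0, 0, -20], "spin": 0}, {"dp": [0, 0, -25], "spin": 0}, {"dp": [0, 0, -20], "spin": 0}, {"dp": [0, 0, -8], "spin": 0}])

```text
clock: 17.65
position: [0.438, 0.0417, 0.3126]
ee_rot: [0.655, 0.756, 0.001, 0.001]
ft_force: [0.1, -0.8, -1.0]
grip_width: 0.393
grasp_force: 34.8
```

Run:
```python
from h import *
rep();f=lambda x,y,z:bp("top",235+x/3.6-.4,165+y/3.6-.4,z);print(f(188,153,.05))
plan([.6345,-.006,.157],None,6)
o,R,g=st();im=viewer.camera("wrist");cv2.imwrite("pics/w6.png",im)
print(wproj([.6345,-.006,.05],R,o["position"]))
```

```text
t 17.65 g [438.5  41.7 157.6] y az 0.143 zaxis [ 0.003 -0.001 -1.   ] F [ 0.1 -0.8 -1. ] T [-0.02 -0.02 -0.01] w 0.393 gf 34.84207538422197
[ 0.63289974 -0.00603128  0.05      ]
dp [-12.5, 31.2, 0.2] spin 0.0
dp [-12.5, 31.2, 0.2] spin 0.0
dp [-12.5, 31.2, 0.2] spin 0.0
dp [-12.5, 31.2, 0.2] spin 0.0
dp [-12.5, 31.2, 0.2] spin 0.0
dp [-12.5, 31.2, 0.2] spin 0.0
[537.19605156 326.1168325 ]
```

View pics/w6.png

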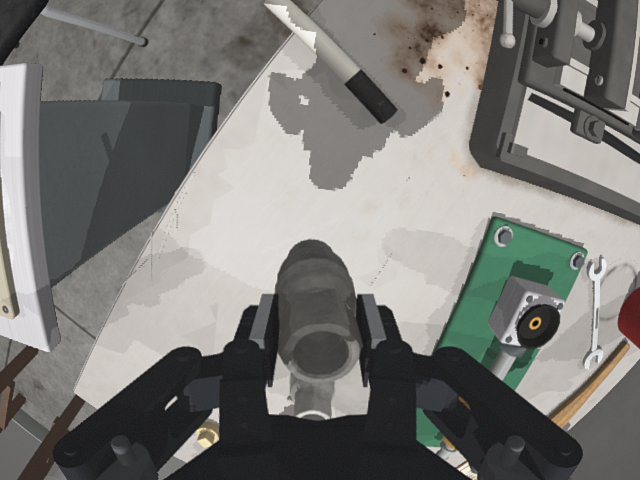

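Run:
```python
from h import *
o,R,g=st();p=o["position"];rep()
print("noz",wbp(536,323,.048,R,p)); b=wbp(323,351,.1725,R,p);print("mouth",b,"rel tool mm",(R.T@(b-g))*1000)
```

```text
t 17.7 g [438.7  41.6 157.7] y az 0.143 zaxis [ 0.003 -0.001 -1.   ] F [ 0.6 -0.1 -0.6] T [ 0.   -0.14 -0.  ] w 0.394 gf 34.841564702801406
noz [ 0.63380348 -0.00434401  0.048     ]
mouth [0.43995147 0.04534467 0.1725    ] rel tool mm [  3.53326259   1.84653148 -14.83871227]
```

Nozzle at (536,323) and the held body's mouth at (323,351); both agree with the predictions to about 2 mm. Move over the cup.

Call:
arm_command(plan=[{"dp": [-13, 31, 0], "spin": 0}, {"dp": [-13, 31, 0], "spin": 0}, {"dp": [-13, 31, 0], "spin": 0}, {"dp": [-13, 31, 0], "spin": 0}, {"dp": [-13, 31, 0], "spin": 0}])

```text
clock: 18.2
position: [0.6014, -0.0013, 0.3088]
ee_rot: [0.655, 0.756, -0.001, -0.001]
ft_force: [0.3, 0.2, -0.9]
grip_width: 0.392
grasp_force: 34.9
```

Call:
arm_command(plan=[{"dp": [-12, 31, 0], "spin": 0}, {"dp": [0, 0, 10], "spin": 0}, {"dp": [0, 0, 10], "spin": 0}, {"dp": [0, 0, 0], "spin": 0}, {"dp": [0, 0, 0], "spin": 0}])

```text
clock: 18.7
position: [0.632, -0.0079, 0.2899]
ee_rot: [0.654, 0.756, -0.0, -0.0]
ft_force: [1.1, 0.2, -1.8]
grip_width: 0.4
grasp_force: 35.0
```

Run:
```python
from h import *
rep();plan([.6335,-.008,.130],.143,2)
```

```text
t 18.7 g [631.8  -7.9 134.9] y az 0.144 zaxis [-0.001 -0.    -1.   ] F [ 1.1  0.2 -1.8] T [-0.05 -0.02 -0.03] w 0.4 gf 35.03293721470982
dp [-0.2, 0.8, 2.4] spin 0.0
dp [-0.2, 0.8, 2.4] spin 0.0
```

Call:
arm_command(plan=[{"dp": [-0.3, 1.3, 5], "spin": 0}, {"dp": [0, 0, 5], "spin": 0}, {"dp": [0, 0, 3], "spin": 0}, {"dp": [0, 0, 0], "spin": 0}])

```text
clock: 19.1
position: [0.6339, -0.0084, 0.2767]
ee_rot: [0.655, 0.756, -0.0, -0.0]
ft_force: [0.1, 0.6, -1.1]
grip_width: 0.392
grasp_force: 35.0
```

Call:
arm_command(plan=[{"dp": [0, 0, 1.5], "spin": 0}, {"dp": [0, 0, 1.5], "spin": 0}, {"dp": [0, 0, 0], "spin": 0}])

```text
clock: 19.4
position: [0.6341, -0.0084, 0.2741]
ee_rot: [0.655, 0.756, -0.0, -0.0]
ft_force: [-0.4, -0.1, -1.1]
grip_width: 0.392
grasp_force: 35.1
```

Call:
arm_command(plan=[{"dp": [0, 0, 1], "spin": 0}, {"dp": [0, 0, 1], "spin": 0}, {"dp": [0, 0, 0], "spin": 0}])

```text
clock: 19.7
position: [0.6342, -0.0083, 0.2723]
ee_rot: [0.655, 0.756, 0.0, 0.0]
ft_force: [1.7, 1.2, -0.7]
grip_width: 0.393
grasp_force: 35.1
```

Call:
arm_command(plan=[{"dp": [0, 0, 0.8], "spin": 0}, {"dp": [0, 0, 0], "spin": 0}])

```text
clock: 19.9
position: [0.6343, -0.0082, 0.2717]
ee_rot: [0.655, 0.756, 0.0, 0.0]
ft_force: [1.2, 0.9, 0.4]
grip_width: 0.388
grasp_force: 35.2
```

Call:
arm_command(plan=[{"dp": [0, 0, 0.8], "spin": 0}, {"dp": [0, 0, 0], "spin": 0}])

```text
clock: 20.1
position: [0.6344, -0.0082, 0.271]
ee_rot: [0.655, 0.756, 0.0, 0.0]
ft_force: [2.6, 0.5, 0.9]
grip_width: 0.397
grasp_force: 35.4
```

Call:
arm_command(plan=[{"dp": [0.2, 0.7, 0.6], "spin": 0}, {"dp": [0, 0, 0], "spin": 0}])

```text
clock: 20.3
position: [0.6349, -0.0079, 0.2703]
ee_rot: [0.655, 0.756, 0.0, 0.0]
ft_force: [2.4, 1.5, 4.3]
grip_width: 0.395
grasp_force: 35.5
```

Call:
arm_command(plan=[{"dp": [0, 0, 0.6], "spin": 0}, {"dp": [0, 0, 0], "spin": 0}])

```text
clock: 20.5
position: [0.635, -0.0079, 0.2702]
ee_rot: [0.655, 0.756, 0.0, 0.0]
ft_force: [1.2, 1.8, 7.1]
grip_width: 0.39
grasp_force: 36.2
```

Call:
arm_command(plan=[{"dp": [0, 0, 0.6], "spin": 0}, {"dp": [0, 0, 0], "spin": 0}])

```text
clock: 20.7
position: [0.635, -0.0079, 0.2701]
ee_rot: [0.655, 0.756, 0.0, 0.001]
ft_force: [-0.2, 0.5, 10.6]
grip_width: 0.395
grasp_force: 37.0
```

It rests on the cup floor (grasp height 115 mm, force rising). Ease off and release.

Call:
arm_command(plan=[{"dp": [0, 0, -0.7], "spin": 0}, {"dp": [0, 0, -0.6], "spin": 0}, {"dp": [0, 0, 0], "spin": 0}])

```text
clock: 21.0
position: [0.6349, -0.008, 0.2702]
ee_rot: [0.655, 0.756, 0.0, 0.0]
ft_force: [2.2, 0.7, 3.4]
grip_width: 0.39
grasp_force: 35.5
```

Call:
arm_command(plan=[{"dp": [0, 0, 0], "spin": 0}, {"dp": [0, 0, 0], "spin": 0}, {"dp": [0, 0, 0], "spin": 0}, {"dp": [0, 0, 0], "spin": 0}, {"dp": [0, 0, 0], "spin": 0}], grip=-1)

```text
clock: 21.5
position: [0.6346, -0.0081, 0.2699]
ee_rot: [0.655, 0.756, -0.0, -0.0]
ft_force: [0.6, 0.9, 0.0]
grip_width: 0.999
grasp_force: 0.0
```

Call:
arm_command(plan=[{"dp": [0, 0, -15], "spin": 0}, {"dp": [0, 0, -25], "spin": 0}, {"dp": [0, 0, -30], "spin": 0}, {"dp": [0, 0, -25], "spin": 0}, {"dp": [0, 0, 0], "spin": 0}])

```text
clock: 22.0
position: [0.6355, -0.0075, 0.3704]
ee_rot: [0.655, 0.756, 0.002, 0.003]
ft_force: [-0.3, -0.3, 0.7]
grip_width: 1.002
grasp_force: 0.0
```

Run:
```python
from h import *
rep();o,R,g=st();im=viewer.camera("wrist");p=o["position"]
for n in ["dark_body","dark_body_foot"]:
    print(n,[(np.round(d["position"],4).tolist(),round(d["score"],2)) for d in finder.find_in("wrist",n)][:2])
print("top expected",wproj([.6345,-.006,.130],R,p),"foot",wproj([.6345,-.006,.053],R,p))
sc=viewer.camera("scene"); print("scene",proj("scene",np.array([.6345,-.006,.13])))
for n in ["dark_body"]:
    print(n,[(np.round(d["position"],4).tolist(),round(d["score"],2)) for d in finder.find_in("scene",n)][:2])
cv2.imwrite("pics/w7.png",np.hstack([cv2.resize(sc[150:330,240:440],None,fx=2,fy=2)[:360],cv2.resize(im,(400,300))[:,:400] if 0 else cv2.copyMakeBorder(cv2.resize(im,(400,300)),0,60,0,0,0)]))
# return to knob: target knob angle 34.5
a=np.radians(34.5);k=np.array([618.5+55*np.cos(a),-135+55*np.sin(a)])/1000;print(k)
plan([k[0],k[1],g[2]],-.177,4)
```

```text
t 22.0 g [636.5  -7.5 215.4] y az 0.143 zaxis [ 0.007 -0.    -1.   ] F [-0.3 -0.3  0.7] T [ 0.   -0.01  0.02] w 1.002 gf 0.0
dark_body [([0.6287, 0.0007, 0.1078], 0.98)]
dark_body_foot [([0.6342, -0.0015, 0.1074], 0.88)]
top expected [313.78522893 254.12307772] foot [314.00892019 218.85815042]
scene [327.98038371 189.43707049]
dark_body [([0.6241, -0.022, 0.0986], 0.93)]
[ 0.66382694 -0.10384766]
dp [-24.7, 3.9, -1.5] spin 0.08
dp [-24.3, 5.9, -1.5] spin 0.08
dp [-23.8, 7.8, -1.5] spin 0.08
dp [-23.1, 9.7, -1.5] spin 0.08
```

View pics/w7.png

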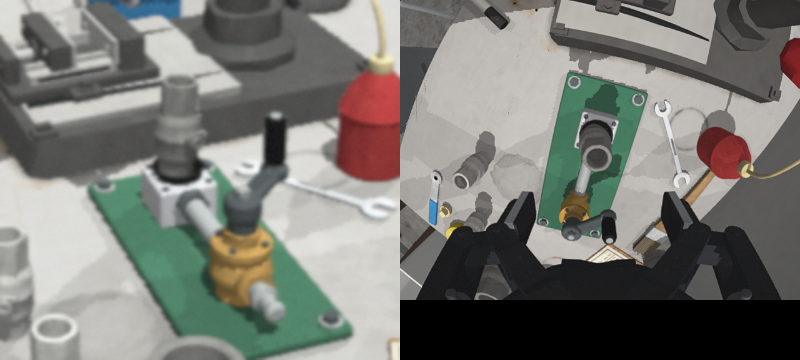

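The body stands upright in the cup (left half ≈(180,150)), and the knob is where I left it. Back to the knob.

Call:
arm_command(plan=[{"dp": [-24.7, 3.5, 0], "spin": 0.08}, {"dp": [-24.3, 5.9, 0], "spin": 0.08}, {"dp": [-23.8, 7.8, 0], "spin": 0.08}, {"dp": [-23.1, 9.7, 0], "spin": 0.08}, {"dp": [0, 0, 20], "spin": 0}])

```text
clock: 22.75
position: [0.6648, -0.1082, 0.3461]
ee_rot: [0.769, 0.639, 0.0, 0.002]
ft_force: [-0.3, -1.1, -1.3]
grip_width: 1.002
grasp_force: 0.0
```

Run:
```python
from h import *
rep();plan([.6638,-.1038,.121],-.177,4)
```

```text
t 22.75 g [ 665.2 -108.6  191.1] y az -0.185 zaxis [ 0.003 -0.002 -1.   ] F [-0.3 -1.1 -1.3] T [-0.01  0.01 -0.04] w 1.002 gf 0.0
dp [1.1, -0.6, 17.5] spin -0.002
dp [1.1, -0.6, 17.5] spin -0.002
dp [1.1, -0.6, 17.5] spin -0.002
dp [1.1, -0.6, 17.5] spin -0.002
```

Call:
arm_command(plan=[{"dp": [3, -1, 20], "spin": 0}, {"dp": [0, 0, 25], "spin": 0}, {"dp": [0, 0, 17], "spin": 0}, {"dp": [0, 0, 8], "spin": 0}, {"dp": [0, 0, 0], "spin": 0}])

```text
clock: 23.25
position: [0.6632, -0.1007, 0.2739]
ee_rot: [0.767, 0.642, -0.001, -0.001]
ft_force: [-0.2, 0.5, 0.0]
grip_width: 1.002
grasp_force: 0.0
```

Run:
```python
from h import *
rep();plan([.6638,-.1038,.121],-.177,1)
```

```text
t 23.25 g [ 662.9 -100.7  118.9] y az -0.177 zaxis [-0.002  0.    -1.   ] F [-0.2  0.5  0. ] T [ 0.    0.01 -0.  ] w 1.002 gf 0.0
dp [-2.9, 1.4, -2.1] spin 0.0
```

Call:
arm_command(plan=[{"dp": [-2.9, 1, -2.2], "spin": 0}, {"dp": [0, 0, 0], "spin": 0}, {"dp": [0, 0, 0], "spin": 0}])

```text
clock: 23.55
position: [0.6643, -0.1039, 0.2785]
ee_rot: [0.767, 0.642, 0.001, 0.001]
ft_force: [0.4, 0.2, 0.0]
grip_width: 0.997
grasp_force: 0.0
```

Call:
arm_command(plan=[{"dp": [0, 0, 0], "spin": 0}, {"dp": [0, 0, 0], "spin": 0}, {"dp": [0, 0, 0], "spin": 0}, {"dp": [0, 0, 0], "spin": 0}, {"dp": [0, 0, 0], "spin": 0}], grip=1, newtons=25)

```text
clock: 24.05
position: [0.6641, -0.1036, 0.2775]
ee_rot: [0.767, 0.642, 0.0, 0.0]
ft_force: [1.6, -1.2, -0.0]
grip_width: 0.2
grasp_force: 25.5
```

Run:
```python
from h import *
C=np.array([618.5,-135]);rep();tang(C)
arc(C,360,20,a0=np.radians(34.5))
```

```text
t 24.05 g [ 664.2 -103.6  122.5] y az -0.177 zaxis [ 0.001 -0.    -1.   ] F [ 1.6 -1.2 -0. ] T [-0.12  0.03  0.06] w 0.2 gf 25.518420129083097
ang 34.5 r 55.5  Ftan(+resists cw) -1.9 Frad 0.6 Fz -0.0 t 24.05
angle deg 34.50383297187854 rad 55.49792189727772
[np.float64(10.2), np.float64(-13.9)] [np.float64(5.4), np.float64(-16.3)] [np.float64(0.1), np.float64(-17.2)] [np.float64(-5.2), np.float64(-16.4)] [np.float64(-10.0), np.float64(-14.0)] [np.float64(-13.9), np.float64(-10.2)] [np.float64(-16.3), np.float64(-5.4)] [np.float64(-17.2), np.float64(-0.1)] [np.float64(-16.4), np.float64(5.2)] [np.float64(-14.0), np.float64(10.0)] [np.float64(-10.2), np.float64(13.9)] [np.float64(-5.4), np.float64(16.3)] [np.float64(-0.1), np.float64(17.2)] [np.float64(5.2), np.float64(16.4)] [np.float64(10.0), np.float64(14.0)] [np.float64(13.9), np.float64(10.2)] [np.float64(16.3), np.float64(5.4)] [np.float64(17.2), np.float64(0.1)] [np.float64(16.4), np.float64(-5.2)] [np.float64(14.0), np.float64(-10.0)]
```

Call:
arm_command(plan=[{"dp": [10.2, -13.9, 0], "spin": 0}, {"dp": [5.4, -16.3, 0], "spin": 0}, {"dp": [0.1, -17.2, 0], "spin": 0}, {"dp": [-5.2, -16.4, 0], "spin": 0}, {"dp": [-10, -14, 0], "spin": 0}])

```text
clock: 24.55
position: [0.5872, -0.0892, 0.2775]
ee_rot: [0.767, 0.642, 0.0, 0.001]
ft_force: [6.9, -4.6, -5.5]
grip_width: 0.195
grasp_force: 25.1
```

Run:
```python
from h import *
tang(np.array([618.5,-135]))
```

```text
ang 124.2 r 55.2  Ftan(+resists cw) -3.1 Frad -7.7 Fz -5.5 t 24.55
```

Call:
arm_command(plan=[{"dp": [-13.9, -10.2, 0], "spin": 0}, {"dp": [-16.3, -5.4, 0], "spin": 0}, {"dp": [-17.2, -0.1, 0], "spin": 0}, {"dp": [-16.4, 5.2, 0], "spin": 0}, {"dp": [-14, 10, 0], "spin": 0}])

```text
clock: 25.05
position: [0.5732, -0.1666, 0.2774]
ee_rot: [0.767, 0.642, 0.0, -0.0]
ft_force: [5.7, 6.8, -5.0]
grip_width: 0.202
grasp_force: 25.4
```

Run:
```python
from h import *
tang(np.array([618.5,-135]))
```

```text
ang -145.2 r 55.2  Ftan(+resists cw) -2.3 Frad -8.5 Fz -5.0 t 25.05
```

Call:
arm_command(plan=[{"dp": [-10, 13.7, 0], "spin": 0}, {"dp": [-5.3, 16, 0], "spin": 0}, {"dp": [-0.1, 16.9, 0], "spin": 0}, {"dp": [5.1, 16.1, 0], "spin": 0}, {"dp": [9.8, 13.7, 0], "spin": 0}])

```text
clock: 25.55
position: [0.6487, -0.1817, 0.2772]
ee_rot: [0.767, 0.641, -0.001, -0.0]
ft_force: [-3.2, 0.0, 1.2]
grip_width: 0.199
grasp_force: 26.0
```

Run:
```python
from h import *
tang(np.array([618.5,-135]))
```

```text
ang -57.4 r 55.6  Ftan(+resists cw) -2.7 Frad -1.8 Fz 1.2 t 25.55
```

Call:
arm_command(plan=[{"dp": [13.7, 10, 0], "spin": 0}, {"dp": [16, 5.3, 0], "spin": 0}, {"dp": [16.9, 0.1, 0], "spin": 0}, {"dp": [16.1, -5.1, 0], "spin": 0}, {"dp": [13.7, -9.8, 0], "spin": 0}])

```text
clock: 26.05
position: [0.6632, -0.103, 0.2777]
ee_rot: [0.766, 0.642, 0.001, 0.001]
ft_force: [1.1, -2.9, -0.8]
grip_width: 0.197
grasp_force: 25.7
```

Run:
```python
from h import *
tang(np.array([618.5,-135]))
```

```text
ang 35.5 r 55.4  Ftan(+resists cw) -3.0 Frad -0.8 Fz -0.8 t 26.05
```

One turn done, at 35.5°. Now the second.

Call:
arm_command(plan=[{"dp": [10, -13.7, 0], "spin": 0}, {"dp": [5.3, -16, 0], "spin": 0}, {"dp": [0.1, -16.9, 0], "spin": 0}, {"dp": [-5.1, -16.1, 0], "spin": 0}, {"dp": [-9.8, -13.7, 0], "spin": 0}])

```text
clock: 26.55
position: [0.5867, -0.0896, 0.2774]
ee_rot: [0.766, 0.643, 0.0, 0.0]
ft_force: [7.1, -4.6, -4.2]
grip_width: 0.2
grasp_force: 25.5
```

Run:
```python
from h import *
tang(np.array([618.5,-135]))
```

```text
ang 124.9 r 55.3  Ftan(+resists cw) -3.2 Frad -7.9 Fz -4.2 t 26.55
```

Call:
arm_command(plan=[{"dp": [-13.7, -10, 0], "spin": 0}, {"dp": [-16, -5.3, 0], "spin": 0}, {"dp": [-16.9, -0.1, 0], "spin": 0}, {"dp": [-16.1, 5.1, 0], "spin": 0}, {"dp": [-13.7, 9.8, 0], "spin": 0}])

```text
clock: 27.05
position: [0.5733, -0.1666, 0.2773]
ee_rot: [0.767, 0.642, -0.0, -0.0]
ft_force: [5.1, 5.6, -3.3]
grip_width: 0.202
grasp_force: 25.5
```

Run:
```python
from h import *
tang(np.array([618.5,-135]))
```

```text
ang -145.2 r 55.2  Ftan(+resists cw) -1.6 Frad -7.4 Fz -3.3 t 27.05
```

Call:
arm_command(plan=[{"dp": [-10, 13.7, 0], "spin": 0}, {"dp": [-5.3, 16, 0], "spin": 0}, {"dp": [-0.1, 16.9, 0], "spin": 0}, {"dp": [5.1, 16.1, 0], "spin": 0}, {"dp": [9.8, 13.7, 0], "spin": 0}])

```text
clock: 27.55
position: [0.6491, -0.1817, 0.277]
ee_rot: [0.768, 0.641, -0.001, -0.0]
ft_force: [-4.5, 1.2, 3.5]
grip_width: 0.201
grasp_force: 26.2
```

Run:
```python
from h import *
C=np.array([618.5,-135]);tang(C);arc(C,81,5)
```

```text
ang -57.1 r 55.7  Ftan(+resists cw) -3.2 Frad -3.4 Fz 3.5 t 27.55
angle deg -57.09172864892458 rad 55.72382834439286
[np.float64(12.1), np.float64(9.7)] [np.float64(14.3), np.float64(5.9)] [np.float64(15.4), np.float64(1.7)] [np.float64(15.3), np.float64(-2.7)] [np.float64(13.9), np.float64(-6.8)]
```

Call:
arm_command(plan=[{"dp": [12.1, 9.7, 0], "spin": 0}, {"dp": [14.3, 5.9, 0], "spin": 0}, {"dp": [15.4, 1.7, 0], "spin": 0}, {"dp": [15.3, -2.7, 0], "spin": 0}, {"dp": [13.9, -6.8, 0], "spin": 0}])

```text
clock: 28.05
position: [0.6684, -0.1096, 0.2772]
ee_rot: [0.767, 0.642, -0.0, -0.0]
ft_force: [-2.7, -4.1, 0.3]
grip_width: 0.202
grasp_force: 25.9
```

Run:
```python
from h import *
C=np.array([618.5,-135]);tang(C);o,R,g=st();a=np.degrees(np.arctan2(*(g[:2]*1000-C)[::-1]));arc(C,32.5-a,3)
```

```text
ang 27.0 r 55.9  Ftan(+resists cw) -2.5 Frad -4.3 Fz 0.3 t 28.05
angle deg 26.9973642276382 rad 55.89957429878282
[np.float64(1.4), np.float64(-1.1)] [np.float64(1.4), np.float64(-1.1)] [np.float64(1.3), np.float64(-1.2)]
```

Call:
arm_command(plan=[{"dp": [1.3, -1.1, 0], "spin": 0}, {"dp": [1.3, -1.2, 0], "spin": 0}, {"dp": [0.6, -1, 0], "spin": 0}, {"dp": [0, 0, 0], "spin": 0}, {"dp": [0, 0, 0], "spin": 0}])

```text
clock: 28.55
position: [0.6661, -0.1074, 0.2776]
ee_rot: [0.767, 0.642, 0.001, 0.0]
ft_force: [2.8, 3.2, 2.6]
grip_width: 0.198
grasp_force: 26.1
```

Run:
```python
from h import *
C=np.array([618.5,-135]);tang(C);arc(C,2,2)
```

```text
ang 30.1 r 55.2  Ftan(+resists cw) 1.4 Frad 4.1 Fz 2.6 t 28.55
angle deg 30.073012905080752 rad 55.237046150104625
[np.float64(0.7), np.float64(-0.6)] [np.float64(0.7), np.float64(-0.6)]
```

Call:
arm_command(plan=[{"dp": [1.2, -0.9, 0], "spin": 0}, {"dp": [1.2, -1.0, 0], "spin": 0}, {"dp": [0, 0, 0], "spin": 0}, {"dp": [0, 0, 0], "spin": 0}])

```text
clock: 28.95
position: [0.6647, -0.1052, 0.2776]
ee_rot: [0.767, 0.642, 0.0, 0.001]
ft_force: [5.1, 1.3, 1.5]
grip_width: 0.198
grasp_force: 26.1
```

Run:
```python
from h import *
C=np.array([618.5,-135]);tang(C)
```

```text
ang 32.6 r 55.2  Ftan(+resists cw) -1.6 Frad 5.0 Fz 1.5 t 28.95
```

The crank is at 32.6°, two turns from the seat. Release and retreat.

Call:
arm_command(plan=[{"dp": [0, 0, 0], "spin": 0}, {"dp": [0, 0, 0], "spin": 0}, {"dp": [0, 0, 0], "spin": 0}, {"dp": [0, 0, 0], "spin": 0}, {"dp": [0, 0, 0], "spin": 0}], grip=-1)

```text
clock: 29.45
position: [0.6644, -0.1051, 0.2772]
ee_rot: [0.767, 0.642, -0.0, -0.0]
ft_force: [0.1, -0.4, -0.6]
grip_width: 0.999
grasp_force: 0.0
```

Call:
arm_command(plan=[{"dp": [0, 0, -20], "spin": 0}, {"dp": [0, 0, -40], "spin": 0}, {"dp": [0, 0, -40], "spin": 0}, {"dp": [-30, -20, -10], "spin": 0}, {"dp": [-40, -30, 0], "spin": 0}])

```text
clock: 29.95
position: [0.6036, -0.1632, 0.3896]
ee_rot: [0.765, 0.644, 0.002, 0.001]
ft_force: [-0.6, -1.1, -0.9]
grip_width: 0.996
grasp_force: 0.0
```

Call:
arm_command(plan=[{"dp": [-40, -20, 0], "spin": 0}, {"dp": [-20, -10, 0], "spin": 0}, {"dp": [0, 0, 0], "spin": 0}, {"dp": [0, 0, 0], "spin": 0}])

```text
clock: 30.35
position: [0.5627, -0.2189, 0.3875]
ee_rot: [0.767, 0.642, 0.0, 0.0]
ft_force: [0.3, 0.4, -0.4]
grip_width: 1.003
grasp_force: 0.0
```

Run:
```python
from h import *
rep()
for c in ("scene","top","wrist"):
    cv2.imwrite(f"pics/end_{c}.png",viewer.camera(c))
    for n in ("dark_body","knob_mid","light_body_1"): print(c,n,[(np.round(d["position"],4).tolist(),round(d["score"],2)) for d in finder.find_in(c,n)][:2])
```

```text
t 30.35 g [ 562.7 -218.9  232.5] y az -0.178 zaxis [ 0. -0. -1.] F [ 0.3  0.4 -0.4] T [-0.   -0.03 -0.05] w 1.003 gf 0.0
scene dark_body [([0.6246, -0.0207, 0.0944], 0.69)]
scene knob_mid [([0.4367, -0.2174, 0.0532], 0.66), ([0.6563, -0.113, 0.1218], 0.55)]
scene light_body_1 [([0.4376, -0.2181, 0.0544], 0.73), ([0.4468, -0.0993, 0.0537], 0.65)]
top dark_body [([0.6297, -0.012, 0.1018], 0.64)]
top knob_mid [([0.6199, -0.0848, 0.0122], 0.67), ([0.6307, -0.0103, 0.1019], 0.49)]
top light_body_1 [([0.4526, -0.0909, 0.0548], 0.76), ([0.4402, -0.2041, 0.0557], 0.58)]
wrist dark_body []
wrist knob_mid [([0.6591, -0.1046, 0.1332], 0.76)]
wrist light_body_1 [([0.4475, -0.2017, 0.0604], 0.74), ([0.4553, -0.0908, 0.064], 0.59)]
```

The body is still in the cup, the light bodies haven't moved, and the knob is as left.

```bash
python3 -c "
from h import *
print(manip.hand_in())"
```

```text
the job is handed in; nothing more can be done
None
```

I handed the job in at about 30 s of the 72 s allowed, and no verdict came back: the feed was seated and held snug at about 9 N, the dark body stands upright in the nozzle cup, the crank is open two turns from the seat (shut angle found by feel, good to about 2°), and the light bodies were not touched.

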